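Take the check weight off its keeper hook and set it on the balance

TASK

Take the steel check weight off the hook of its storage stand: press the hook's red sprung keeper back with the weight's hanging bar, keep it pressed while lifting the bar out past the lip, and draw the weight off the hook's tip. Then set it down gently, upright and centred, on the round pan of the balance and let go. Do not force the hook or press it beyond about 15 N, do not press hard on the pan, and leave the bottle, vial and beaker where they are.

Things in the scene. Friction and masses are not known exactly. Their poses are not given: they have to be found in the camera images.
- stand: Storage stand, fixed. Origin on the bench below the hanging place; x points from the hook's tip towards its post, z up. Grey base plate 12 mm thick, x -45 to 125, y +-60 mm. Post and black clamp, x 80 to 116 mm, 34 mm wide, 170 mm high. The steel hook head, 16 mm wide, reaches from the clamp towards -x; ahead of the clamp a dark housing 22 mm wide, x about 52 to 80 mm, 176 mm high.
- hook_pocket (a point): Nominal middle of the hook's pocket floor, 150 mm high (axes as the stand). The real hook head, with keeper, is clamped up to 10 mm off along x, either way, and this is NOT measured: feel for it. About the real middle: upturned tip x -23 to -15 mm; from it a lip covers x -15 to +15 mm, underside 14, top 22 mm above the floor. Over 20 N between weight and hook is damage.
- keeper_nominal (a point): Nominal centre of the front face of the closed red keeper (really up to 10 mm off along x, not measured). Block 14 mm wide, 2 to 24 mm above the pocket floor; slides only along +x: 4 N to start, 6.4 N at its hard stop after 12 mm. The hanging bar comes out upwards only between the lip's end and the keeper pressed back by 9 mm or more; the bar sliding along +x presses it.
- weight_mid (a point): Steel check weight, 0.30 to 0.42 kg, 145 mm high, hung on the hook; this point is on its axis, half-way up. x, y, z start nearly as the stand's. Foot: disc 50 mm wide, 30 mm high. Two upright rails (12 mm in x, 6 in y) rise to the top, outer faces 40 mm apart in y, gap 28 mm. Pinch them over the outer faces, 45 to 55 mm above this point.
- weight: The same weight; origin at the centre of its underside. Between the rails: hanging bar, a rod 8 mm thick along y, centre 105 mm up; blue top bar 12 x 40 x 6 mm, centre 142 mm up. The hook passes through the window under the hanging bar (30 to 101 mm up): lift about 30 mm, then draw the weight off towards the stand's -x until 45 mm or more ahead of hook_pocket, before rising further.
- pan_top (a point): Centre of the top of the balance's round steel pan, 100 mm in diameter, 70 mm above the bench; it gives about 1 mm per 4 N, at most 6 mm. The white balance body below is 215 x 180 mm, up to 58 mm high, fixed. Over 15 N between weight and pan is damage.
- pan: The pan itself; origin on the bench below its centre.
- amber: Amber glass bottle, 64 mm in diameter, 130 mm high, loose; origin at the centre of its underside. Leave alone.
- vial: Small clear jar with a blue cap, 28 mm in diameter, 50 mm high, loose, between stand and balance; origin at the centre of its underside. Leave alone.
- beaker: Glass beaker, 64 mm in diameter, 85 mm high, loose; origin at the centre of its underside. Leave alone.
Mind the look-alikes: they are no part of the job. Leave any purple look-alike of the stand alone.

How it is judged:
By the outcome, as a careful person would: the job done as asked, in the order asked, and still so for the second after the job is handed in, with the robot touching nothing.
It also fails if it takes over 62 s, if anything falls off the work surface, if the arm or the gripper's body presses on something with over 40 N, if the wrist force passes 120 N, or if a joint passes its speed limit or range.

ROBOT

A 6-joint arm with a two-finger parallel gripper is mounted at the origin on the work surface. World frame = base frame: x ahead of the robot, y to its left, z up, the work surface at z = 0. Lengths are in m, angles in rad, forces in N, time in s.
With the tool pointing down it reaches from about 0.35 to 0.975 m from the base axis. Payload 7.1 kg.
Tool frame: the origin (TCP) lies between the finger pads; the fingertips stand 22 mm ahead of it and the grasp point (between the pads) lies 3 mm ahead of it; z points along the fingers, y is the line along which they close (so a half turn about z gives the same grasp; the last joint's range is limited). The gripper opens to 88 mm and grips with 3 to 60 N. Pads are 20 mm wide; open, the fingers measure 115 mm over their backs; the gripper's body (75 mm by 178 mm) begins 61 mm behind the grasp point.
Start: joints at [-1.279, 0.423, 1.63, -0, 1.089, -0.019], TCP at [0.191, -0.595, 0.245] pointing down, gripper open.
Joint ranges: [-3, 3], [-0.9, 2.11], [0.09, 2.58], [-1.31, 4.45], [0.11, 2.69], [-2.54, 2.54]. Speed limits (rad/s): [2.39, 2.39, 3.01, 3.14, 3.14, 3.14].

INTERFACE

Orientations are given as a rotation vector (axis times angle).
In Python, from bench import robot gives the robot as it stands.
- The arm moves only by the tool send_rows, never from a script. Its argument "targets" is a list of rows, each an object of numbers: "claw": the finger opening in cm, from 0 to 8.78; "dx", "dy", "dz": the shift along the tool's x, y, z in cm; "yaw": the turn about the tool's z in degrees. In form: [{"claw": .., "dx": .., "dy": .., "dz": .., "yaw": ..}, ...]. A call has 1 to 10 rows; each row is the pose to reach, as a shift and turn from the pose commanded when the call began, along the tool's axes at that moment; what a row does not reach only later rows make up. A row lasts 1/10 s, in which the tool goes at most 50 mm and 8.59 degrees, less where a joint would pass 70% of its speed; a pose out of reach is approached as far as the arm can. A call with a gripper value outside its range is refused whole. The fingers move at their own pace and stop on an object; "newtons" is the grip in N (left out, the last holds). Time passes only in rows, so rows that repeat a pose let the fingers close. It gives the time, the measured TCP pose, the force, the opening and the grip force at its end, in the units of the state.
- robot.get_obs(): the state, without advancing time (a new reading comes with each control period).
- robot.capture(name): name is "side" or "top" or "wrist"; returns a dict with "color" (420x560x3 uint8, red, green, blue), "fx", "fy", "cx", "cy" (pixels), "distortion" ([k1, k2, p1, p2, k3] as OpenCV has them; the pictures are not rectified), "extrinsics" (4x4, takes a point from world to camera coordinates). Camera axes: x right, y up, looking along -z (the intrinsics and any distortion apply to the point x, -y, -z); pixel columns grow to the right and rows downward; lengths in m; the calibration is good to about 2 mm. A picture is of the moment at which its call begins. There is no depth.
- robot.finish_job(): hands the job in; it is judged then, once.
The state is a dict: "t": time; "joints": joint angles; "dq": joint speeds; "effort": joint torques, N m; "tcp_pos": TCP position; "tcp_rot": TCP orientation; "ft_force": force on the tool from outside, world axes, zero at the start; "torque": the same for the moment, N m; "opening": finger opening in m; "gripper_force": force on a finger pad.
Only numpy, scipy, OpenCV 4.12 (cv2) and the standard library are available. Lean on these libraries where they do the work, as an engineer would, in place of code of your own. Each camera call takes 0.05 s, during which the arm holds its last target. There are 200 camera calls.

## Working session

There is one attempt and no reset: what is moved stays moved. The work goes in short steps, Python scripts to look and compute and a tool call to move; the robot and the scene stay as the last step left them, time stands still between calls to the robot, and variables do not carry over. Pictures are saved under pics/ and viewed, at most 10 in all, crops included, and the job is handed in when it is done.

Besides the shell and the picture viewer there is one more tool, called after "Call:" by a JSON object that holds its "name" and its "arguments", one argument or row to a line. send_rows: Moves the arm, as the interface text tells. Its arguments: {"type":"object","properties":{"targets":{"type":"array","items":{"type":"object","properties":{"claw":{"type":"number"},"dx":{"type":"number"},"dy":{"type":"number"},"dz":{"type":"number"},"yaw":{"type":"number"}}}},"newtons":{"type":"number"}},"required":["targets"]}

```bash
mkdir -p pics; ls; python3 - <<'E'
from bench import robot
import cv2,pickle
o=robot.get_obs();print(o)
for n in ["side","top","wrist"]:
    c=robot.capture(n);pickle.dump(c,open(f"pics/{n}0.pkl","wb"))
    cv2.imwrite(f"pics/{n}0.png",c["color"][...,::-1]); print(n,c["fx"],c["fy"],c["cx"],c["cy"],c["distortion"]);print(c["extrinsics"])
E
```

```text
pics
{'t': 0.0, 'joints': array([-1.27898809e+00,  4.23823248e-01,  1.63071409e+00, -2.65672834e-05,
        1.08855793e+00, -1.90010900e-02]), 'dq': array([ 3.86502231e-05,  1.99294086e-03, -1.29878900e-03, -5.87428949e-05,
       -1.63918796e-03,  2.65000899e-03]), 'effort': array([ 4.46161421e-04, -5.44629407e+01, -2.73673546e+01,  6.42052386e-02,
        2.28650233e-02, -1.06412872e-04]), 'tcp_pos': array([ 0.19100917, -0.59454396,  0.24390318]), 'tcp_rot': array([-3.10226268e+00, -4.86044604e-01,  3.57401560e-04]), 'ft_force': array([-0.35156378, -0.09921001, -0.2287111 ]), 'torque': array([-0.02447093, -0.02513537, -0.03224521]), 'gripper_force': 0.0, 'opening': 0.08770845942771312}
side 514.3826385037179 514.3826385037179 277.4944615192484 206.30453374309081 [0.00219526 0.         0.         0.         0.        ]
[[-0.99948608 -0.03079593 -0.00889899  0.50654553]
 [ 0.01181922 -0.61208174  0.79070617 -0.08133135]
 [-0.02979744  0.79019463  0.61213116 -1.4916302 ]
 [ 0.          0.          0.          1.        ]]
top 400.9560179750352 400.9560179750352 277.13971565281264 211.78634438017647 [-0.01554132  0.          0.          0.          0.        ]
[[-0.10483372 -0.99448593 -0.00276108  0.0677419 ]
 [ 0.96890215 -0.10276176  0.22509697 -0.54051669]
 [-0.2241395   0.02092254  0.97433245 -1.19440419]
 [ 0.          0.          0.          1.        ]]
wrist 296.28958330768745 296.28958330768745 279.44394313395924 213.2246872135714 [-0.00216988  0.          0.          0.          0.        ]
[[ 0.30498568 -0.95235487 -0.00198239 -0.62517014]
 [ 0.91820643  0.29460101 -0.26477763  0.03115382]
 [ 0.25274628  0.07893314  0.96430746 -0.39111139]
 [ 0.          0.          0.          1.        ]]
```

View pics/side0.png

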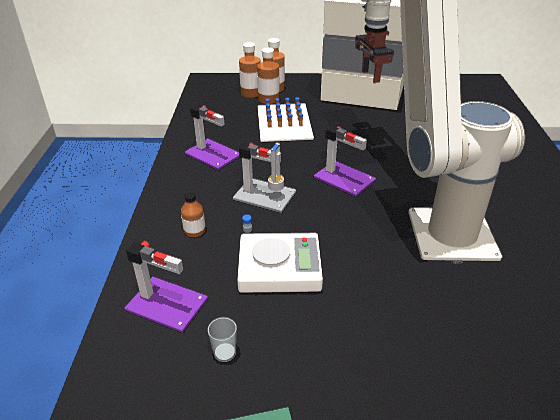

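View pics/top0.png

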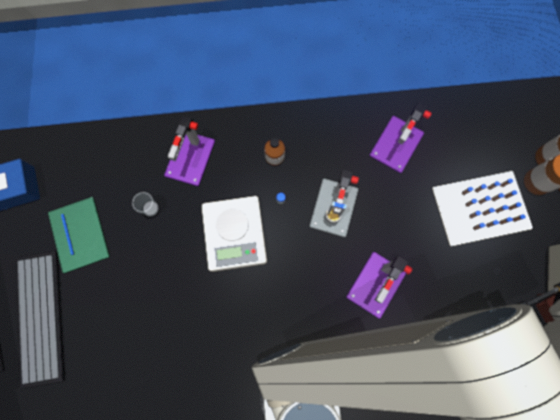

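The grey stand with the weight is at about (265,185) in side and (337,205) in top. The pan is at (271,251) side and (233,223) top. The vial is at (247,222) side and (281,198) top. I'll enlarge both.

```bash
python3 - <<'E'
import cv2,numpy as np
a=cv2.imread("pics/side0.png")[130:220,225:305]; b=cv2.imread("pics/top0.png")[160:250,300:370]
f=lambda i:cv2.resize(i,None,fx=6,fy=6,interpolation=cv2.INTER_CUBIC)
cv2.imwrite("pics/crop1.png",cv2.resize(np.hstack([f(a),f(b)]),None,fx=800/900,fy=800/900))
E
```

```text
(no output)
```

View pics/crop1.png

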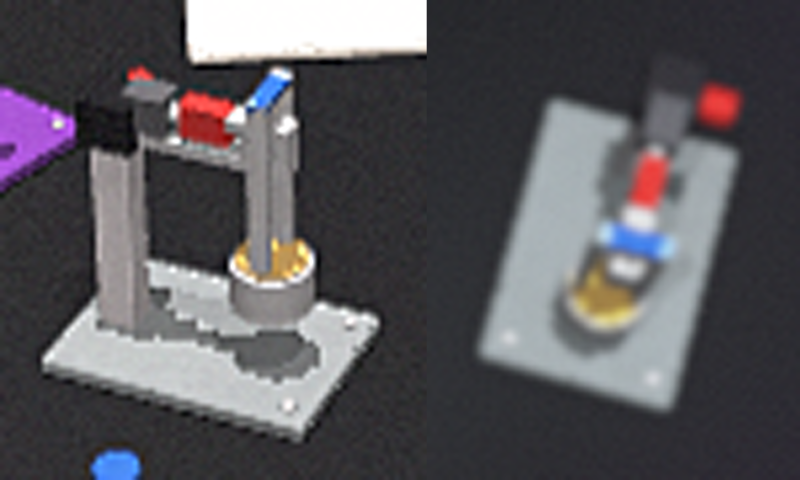

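```bash
cat > h.py <<'E'
import numpy as np,cv2,pickle
from scipy.optimize import least_squares
def proj(c,P):
    P=np.atleast_2d(P);E=c["extrinsics"];q=P@E[:3,:3].T+E[:3,3]
    q=q*[1,-1,-1]
    K=np.array([[c["fx"],0,c["cx"]],[0,c["fy"],c["cy"]],[0,0,1.]])
    return cv2.projectPoints(q,np.zeros(3),np.zeros(3),K,np.array(c["distortion"],float))[0][:,0]
def tri(obs,z=None):
    "obs: list of (cam,uv); z fixed or free"
    f=lambda p:np.concatenate([proj(c,[p[0],p[1],z if z is not None else p[2]])[0]-uv for c,uv in obs])
    s=least_squares(f,[.5,0,.1][:2 if z is not None else 3]);return s.x,s.fun
def pose(p,L):
    c,s=np.cos(p[2]),np.sin(p[2]);L=np.array(L,float)
    return np.c_[p[0]+c*L[:,0]-s*L[:,1],p[1]+s*L[:,0]+c*L[:,1],L[:,2]]
def fit(obs,p0=(.6,-.2,0)):
    "obs: (cam,local pts,uv)"
    s=least_squares(lambda p:np.concatenate([(proj(c,pose(p,L))-uv).ravel() for c,L,uv in obs]),p0,x_scale=[.01,.01,.1]);return s.x,s.fun
E
python3 - <<'E'
from h import *
S=pickle.load(open("pics/side0.pkl","rb"));T=pickle.load(open("pics/top0.pkl","rb"))
s=lambda a:np.array(a)/5.3333+[225,130]; t=lambda a:(np.array(a)-[426.7,0])/5.3333+[300,160]
z=.012
for obs in ([(S,[[.125,.06,z],[-.045,.06,z],[-.045,-.06,z]],s([[44,358],[302,430],[378,318]]))],[(T,[[.125,.06,z],[.125,-.06,z],[-.045,-.06,z],[-.045,.06,z]],t([[552,100],[738,150],[668,405],[482,352]]))]):
    p,r=fit(obs);print(p[:2],np.degrees(p[2]),r.round(1))
print("blue",tri([(S,s([271,90])),(T,t([640,240]))]), [tri([(T,t(q))],.194)[0] for q in ([605,236],[673,244])])
print("pan",tri([(S,[271,251.5])],.07),tri([(T,[233,223.5])],.07))
print("vial",tri([(T,[281,198])],.05),tri([(S,[247,218])],.05))
print("amber",tri([(T,[274,148])],.13),"beaker",tri([(T,[143,202])],.085))
E
```

```text
[ 0.51540144 -0.15918928] -22.36853320641739 [-0.9  0.2  0.  -0.1  0.8 -0.2]
[ 0.51592698 -0.16313923] -22.549963647321665 [-0.1 -0.7  0.1 -0.2  0.5  0.7 -0.6  0.2]
blue (array([ 0.51557068, -0.16467297,  0.19003089]), array([-0.13810854, -0.03852467, -0.00071504,  0.13658157])) [array([ 0.51913764, -0.14598572]), array([ 0.51107028, -0.18095578])]
pan (array([0.51816679, 0.15963349]), array([-5.68434189e-14,  5.68434189e-14])) (array([0.52016261, 0.15034228]), array([0.00000000e+00, 2.84217094e-14]))
vial (array([ 0.5909031 , -0.00668666]), array([-4.54747351e-13,  6.79278855e-12])) (array([ 0.59421152, -0.00182763]), array([-2.84217094e-14,  0.00000000e+00]))
amber (array([7.29973513e-01, 5.05865921e-04]), array([ 0.00000000e+00, -2.84217094e-14])) beaker (array([0.61408838, 0.42116254]), array([ 0.00000000e+00, -2.84217094e-14]))
```

Call:
{"name": "send_rows", "arguments": {
  "targets": [
    {"dx": 22, "dy": -15.6, "dz": -5.6, "yaw": 40.2},
    {"dx": 22, "dy": -15.6, "dz": -5.6, "yaw": 40.2},
    {"dx": 22, "dy": -15.6, "dz": -5.6, "yaw": 40.2},
    {"dx": 22, "dy": -15.6, "dz": -5.6, "yaw": 40.2},
    {"dx": 44.3, "dy": -31.2, "dz": -5.6, "yaw": 40.2},
    {"dx": 44.3, "dy": -31.2, "dz": -5.6, "yaw": 40.2},
    {"dx": 44.3, "dy": -31.2, "dz": -5.6, "yaw": 40.2},
    {"dx": 44.3, "dy": -31.2, "dz": -5.6, "yaw": 40.2},
    {"dx": 44.3, "dy": -31.2, "dz": -5.6, "yaw": 40.2},
    {"dx": 44.3, "dy": -31.2, "dz": -5.6, "yaw": 40.2}
  ]
}}

```text
invalid input at $.targets[0]: expected keys claw, dx, dy, dz, yaw
```

Call:
{"name": "send_rows", "arguments": {
  "targets": [
    {"claw": 8.7, "dx": 22, "dy": -15.6, "dz": -5.6, "yaw": 40.2},
    {"claw": 8.7, "dx": 22, "dy": -15.6, "dz": -5.6, "yaw": 40.2},
    {"claw": 8.7, "dx": 22, "dy": -15.6, "dz": -5.6, "yaw": 40.2},
    {"claw": 8.7, "dx": 44.3, "dy": -31.2, "dz": -5.6, "yaw": 40.2},
    {"claw": 8.7, "dx": 44.3, "dy": -31.2, "dz": -5.6, "yaw": 40.2},
    {"claw": 8.7, "dx": 44.3, "dy": -31.2, "dz": -5.6, "yaw": 40.2},
    {"claw": 8.7, "dx": 44.3, "dy": -31.2, "dz": -5.6, "yaw": 40.2},
    {"claw": 8.7, "dx": 44.3, "dy": -31.2, "dz": -5.6, "yaw": 40.2},
    {"claw": 8.7, "dx": 44.3, "dy": -31.2, "dz": -5.6, "yaw": 40.2},
    {"claw": 8.7, "dx": 44.3, "dy": -31.2, "dz": -5.6, "yaw": 40.2}
  ]
}}

```text
t: 1.15
tcp_pos: [0.4876, -0.2013, 0.2975]
tcp_rot: [3.082, -0.61, 0.0]
ft_force: [0.3, -1.4, 0.3]
opening: 0.0871
gripper_force: 0.0
```

Call:
{"name": "send_rows", "arguments": {
  "targets": [
    {"claw": 8.7, "dx": 1.1, "dy": -4.5, "dz": 0, "yaw": 0},
    {"claw": 8.7, "dx": 1.1, "dy": -4.5, "dz": 0, "yaw": 0},
    {"claw": 8.7, "dx": 1.1, "dy": -4.5, "dz": 0, "yaw": 0}
  ]
}}

```text
t: 1.45
tcp_pos: [0.5142, -0.1649, 0.297]
tcp_rot: [3.082, -0.606, -0.001]
ft_force: [0.1, -0.4, -0.3]
opening: 0.0868
gripper_force: 0.0
```

```bash
python3 - <<'E'
from bench import robot
import cv2,pickle
print(robot.get_obs()["tcp_pos"],robot.get_obs()["tcp_rot"])
c=robot.capture("wrist");pickle.dump(c,open("pics/w1.pkl","wb"))
cv2.imwrite("pics/w1.png",cv2.resize(c["color"][...,::-1],(800,600),interpolation=cv2.INTER_CUBIC))
E
```

```text
[ 0.51418791 -0.16489435  0.29698355] [ 3.08240015e+00 -6.05817835e-01 -1.39846006e-03]
```

View pics/w1.png

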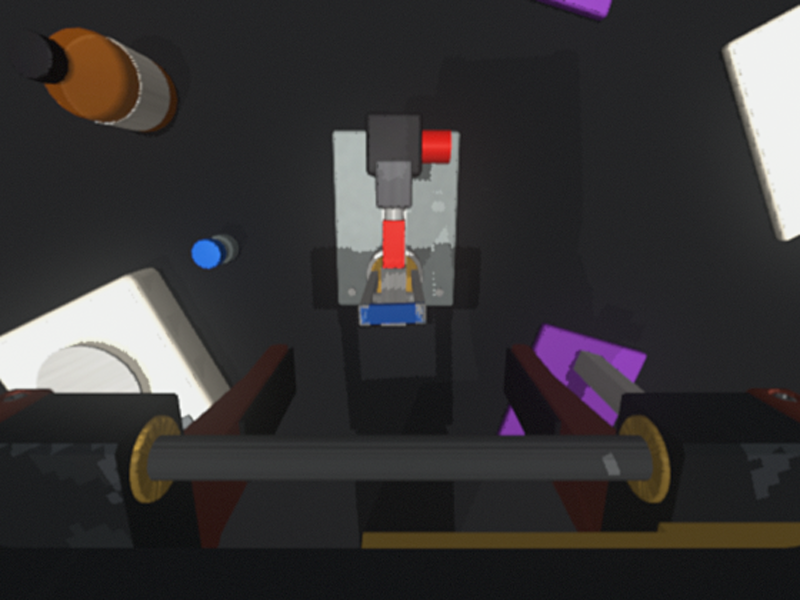

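```bash
python3 - <<'E'
from h import *
W=pickle.load(open("pics/w1.pkl","rb"));k=.7
g=lambda q,z:tri([(W,np.array(q)*k)],z)[0]
z=.012
p,r=fit([(W,[[.125,.06,z],[.125,-.06,z],[-.045,-.06,z],[-.045,.06,z]],k*np.array([[333,132],[460,130],[455,304],[338,304.]]))])
print("stand",p[:2],np.degrees(p[2]),r.round(1))
a,b=g([359,315.5],.194),g([426,312.5],.194);d=a-b
print("blue",(a+b)/2,np.linalg.norm(d),"yaw",np.degrees(np.arctan2(d[1],d[0]))-90)
print("vial",g([207,253],.05),"pan",g([92,383],.07))
for q,zz in (([393,268],.174),([393,222],.174)):
  e=g(q,zz);print("keeper front/back",e)
c,s=np.cos(p[2]),np.sin(p[2]);R=np.array([[c,s],[-s,c]])
for n,e in (("blue",(a+b)/2),("kf",g([393,268],.174)),("kb",g([394,221],.174))): print(n,R@(e-p[:2]))
E
```

```text
stand [ 0.51578692 -0.16318729] -22.177312396215687 [-0.6 -1.2  0.2 -0.  -0.4  0.7  0.9  0.9]
blue [ 0.51629403 -0.16187333] 0.04021633970216937 yaw -19.608963280737385
vial [ 0.5958401  -0.00802125] pan [0.52768474 0.14442933]
keeper front/back [ 0.53867347 -0.17118281]
keeper front/back [ 0.56502038 -0.18210312]
blue [-2.63875926e-05  1.40818085e-03]
kf [0.02421151 0.00123507]
kb [0.05333226 0.00045288]
```

Call:
{"name": "send_rows", "arguments": {
  "targets": [
    {"claw": 8.7, "dx": 0.05, "dy": -0.35, "dz": 3, "yaw": 0},
    {"claw": 8.7, "dx": 0.05, "dy": -0.35, "dz": 6, "yaw": 0},
    {"claw": 8.7, "dx": 0.05, "dy": -0.35, "dz": 9, "yaw": 0},
    {"claw": 8.7, "dx": 0.05, "dy": -0.35, "dz": 11, "yaw": 0},
    {"claw": 8.7, "dx": 0.05, "dy": -0.35, "dz": 12.25, "yaw": 0},
    {"claw": 8.7, "dx": 0.05, "dy": -0.35, "dz": 12.25, "yaw": 0},
    {"claw": 8.7, "dx": 0.05, "dy": -0.35, "dz": 12.25, "yaw": 0}
  ]
}}

```text
t: 2.2
tcp_pos: [0.516, -0.1636, 0.1754]
tcp_rot: [3.081, -0.612, 0.001]
ft_force: [0.5, -0.5, -0.4]
opening: 0.0868
gripper_force: 0.0
```

```bash
python3 - <<'E'
from bench import robot
import cv2,pickle
o=robot.get_obs();print(o["tcp_pos"],o["ft_force"])
c=robot.capture("wrist");pickle.dump(c,open("pics/w2.pkl","wb"))
s=robot.capture("side")["color"][120:220,215:315]
s=cv2.resize(s,(400,400),interpolation=cv2.INTER_CUBIC)
w=c["color"][150:350,180:380];w=cv2.resize(w,(400,400),interpolation=cv2.INTER_CUBIC)
cv2.imwrite("pics/w2.png",cv2.hconcat([w,s])[...,::-1])
E
```

```text
[ 0.51595236 -0.16356606  0.17540695] [ 0.54198158 -0.52693076 -0.42293621]
```

View pics/w2.png

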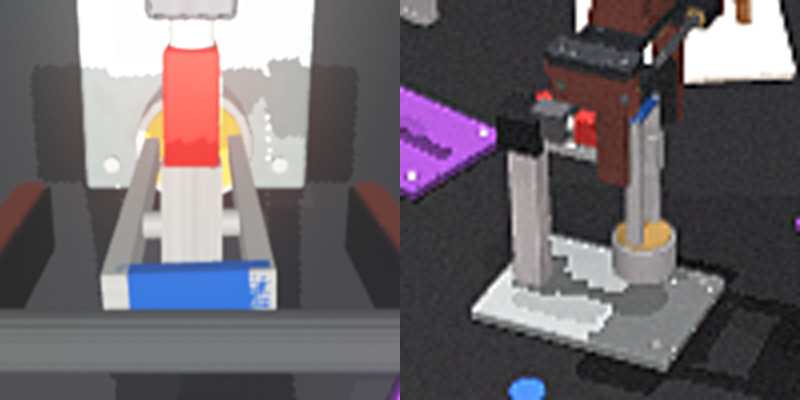

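Wrist crop: keeper's front edge is at (192,165), the hanging bar at (190,222), and the blue bar spans (103–275, 265–308). The fingers straddle the rails.

```bash
python3 - <<'E'
from h import *
W=pickle.load(open("pics/w2.pkl","rb"))
g=lambda q,z:tri([(W,np.array(q)/2+[180,150])],z)[0]
p=np.array([.516,-.1625]);t=np.radians(-22.2);c,s=np.cos(t),np.sin(t);R=np.array([[c,s],[-s,c]])
tc=R@(np.array([.51595,-.16357])-p);print("tcp",tc)
for n,q,z in (("kf",[192,165],.174),("kb",[190,45],.174),("bar",[190,222],.156),("bluetopL",[103,287],.194),("blueR",[275,287],.194),("housing front",[190,18],.176),("base L",[90,188],.012),("base R",[312,181],.012)):
    print(n,(R@(g(q,z)-p)).round(4))
E
```

```text
tcp [ 0.000358   -0.00100957]
kf [0.025  0.0001]
kb [0.0552 0.0003]
bar [0.0011 0.0011]
bluetopL [0.0023 0.0205]
blueR [ 0.0021 -0.019 ]
housing front [0.0618 0.0002]
base L [-0.044   0.0584]
base R [-0.0406 -0.0628]
```

Call:
{"name": "send_rows", "arguments": {
  "targets": [
    {"claw": 6, "dx": 0.1, "dy": -0.2, "dz": 0, "yaw": 0},
    {"claw": 5, "dx": 0.1, "dy": -0.2, "dz": 0, "yaw": 0},
    {"claw": 4.4, "dx": 0.1, "dy": -0.2, "dz": 0, "yaw": 0},
    {"claw": 4.2, "dx": 0.1, "dy": -0.2, "dz": 0, "yaw": 0},
    {"claw": 3.8, "dx": 0.1, "dy": -0.2, "dz": 0, "yaw": 0},
    {"claw": 3.5, "dx": 0.1, "dy": -0.2, "dz": 0, "yaw": 0},
    {"claw": 3.5, "dx": 0.1, "dy": -0.2, "dz": 0, "yaw": 0},
    {"claw": 3.5, "dx": 0.1, "dy": -0.2, "dz": 0, "yaw": 0},
    {"claw": 3.5, "dx": 0.1, "dy": -0.2, "dz": 0, "yaw": 0},
    {"claw": 3.5, "dx": 0.1, "dy": -0.2, "dz": 0, "yaw": 0}
  ],
  "newtons": 40
}}

```text
t: 3.3
tcp_pos: [0.5176, -0.1612, 0.1748]
tcp_rot: [-3.082, 0.61, 0.0]
ft_force: [-0.4, 1.7, 1.2]
opening: 0.0399
gripper_force: 40.0
```

Call:
{"name": "send_rows", "arguments": {
  "targets": [
    {"claw": 3.5, "dx": 0, "dy": 0, "dz": -0.1, "yaw": 0},
    {"claw": 3.5, "dx": 0, "dy": 0, "dz": -0.2, "yaw": 0},
    {"claw": 3.5, "dx": 0, "dy": 0, "dz": -0.3, "yaw": 0},
    {"claw": 3.5, "dx": 0, "dy": 0, "dz": -0.3, "yaw": 0},
    {"claw": 3.5, "dx": 0, "dy": 0, "dz": -0.3, "yaw": 0}
  ]
}}

```text
t: 3.8
tcp_pos: [0.5175, -0.1613, 0.1778]
tcp_rot: [-3.082, 0.61, 0.0]
ft_force: [-0.3, -0.8, -2.8]
opening: 0.0396
gripper_force: 40.0
```

Call:
{"name": "send_rows", "arguments": {
  "targets": [
    {"claw": 3.5, "dx": 0.3, "dy": 0, "dz": 0, "yaw": 0},
    {"claw": 3.5, "dx": 0.6, "dy": 0, "dz": 0, "yaw": 0},
    {"claw": 3.5, "dx": 0.9, "dy": 0, "dz": 0, "yaw": 0},
    {"claw": 3.5, "dx": 1.2, "dy": 0, "dz": 0, "yaw": 0},
    {"claw": 3.5, "dx": 1.2, "dy": 0, "dz": 0, "yaw": 0},
    {"claw": 3.5, "dx": 1.2, "dy": 0, "dz": 0, "yaw": 0}
  ]
}}

```text
t: 4.4
tcp_pos: [0.5286, -0.1659, 0.1778]
tcp_rot: [-3.082, 0.61, 0.0]
ft_force: [-0.1, 0.1, -3.0]
opening: 0.0401
gripper_force: 40.0
```

Free so far. I'll feel forward in small steps.

Call:
{"name": "send_rows", "arguments": {
  "targets": [
    {"claw": 3.5, "dx": 0.15, "dy": 0, "dz": 0, "yaw": 0},
    {"claw": 3.5, "dx": 0.3, "dy": 0, "dz": 0, "yaw": 0},
    {"claw": 3.5, "dx": 0.4, "dy": 0, "dz": 0, "yaw": 0},
    {"claw": 3.5, "dx": 0.4, "dy": 0, "dz": 0, "yaw": 0},
    {"claw": 3.5, "dx": 0.4, "dy": 0, "dz": 0, "yaw": 0}
  ]
}}

```text
t: 4.9
tcp_pos: [0.5323, -0.1674, 0.1778]
tcp_rot: [-3.082, 0.61, 0.0]
ft_force: [-0.9, 0.4, -3.9]
opening: 0.0398
gripper_force: 40.0
```

Call:
{"name": "send_rows", "arguments": {
  "targets": [
    {"claw": 3.5, "dx": 0.1, "dy": 0, "dz": 0, "yaw": 0},
    {"claw": 3.5, "dx": 0.2, "dy": 0, "dz": 0, "yaw": 0},
    {"claw": 3.5, "dx": 0.2, "dy": 0, "dz": 0, "yaw": 0},
    {"claw": 3.5, "dx": 0.2, "dy": 0, "dz": 0, "yaw": 0}
  ]
}}

```text
t: 5.3
tcp_pos: [0.5342, -0.1681, 0.1778]
tcp_rot: [-3.082, 0.61, 0.0]
ft_force: [-0.1, 1.0, -3.6]
opening: 0.0393
gripper_force: 40.0
```

Call:
{"name": "send_rows", "arguments": {
  "targets": [
    {"claw": 3.5, "dx": 0.1, "dy": 0, "dz": 0, "yaw": 0},
    {"claw": 3.5, "dx": 0.1, "dy": 0, "dz": 0, "yaw": 0},
    {"claw": 3.5, "dx": 0.1, "dy": 0, "dz": 0, "yaw": 0}
  ]
}}

```text
t: 5.6
tcp_pos: [0.5351, -0.1685, 0.1779]
tcp_rot: [3.082, -0.61, 0.0]
ft_force: [-1.0, -0.2, -2.7]
opening: 0.0398
gripper_force: 40.0
```

Call:
{"name": "send_rows", "arguments": {
  "targets": [
    {"claw": 3.5, "dx": 0.1, "dy": 0, "dz": 0, "yaw": 0},
    {"claw": 3.5, "dx": 0.1, "dy": 0, "dz": 0, "yaw": 0},
    {"claw": 3.5, "dx": 0.1, "dy": 0, "dz": 0, "yaw": 0}
  ]
}}

```text
t: 5.9
tcp_pos: [0.536, -0.1689, 0.1778]
tcp_rot: [-3.082, 0.61, 0.0]
ft_force: [-0.8, 1.0, -2.8]
opening: 0.04
gripper_force: 40.0
```

Call:
{"name": "send_rows", "arguments": {
  "targets": [
    {"claw": 3.5, "dx": 0.1, "dy": 0, "dz": 0, "yaw": 0},
    {"claw": 3.5, "dx": 0.1, "dy": 0, "dz": 0, "yaw": 0},
    {"claw": 3.5, "dx": 0.1, "dy": 0, "dz": 0, "yaw": 0}
  ]
}}

```text
t: 6.2
tcp_pos: [0.5363, -0.169, 0.1777]
tcp_rot: [-3.082, 0.61, 0.002]
ft_force: [-3.7, 1.9, -1.9]
opening: 0.0399
gripper_force: 40.0
```

Call:
{"name": "send_rows", "arguments": {
  "targets": [
    {"claw": 3.5, "dx": 0.1, "dy": 0, "dz": 0, "yaw": 0},
    {"claw": 3.5, "dx": 0.1, "dy": 0, "dz": 0, "yaw": 0},
    {"claw": 3.5, "dx": 0.1, "dy": 0, "dz": 0, "yaw": 0}
  ]
}}

```text
t: 6.5
tcp_pos: [0.5377, -0.1696, 0.1777]
tcp_rot: [-3.082, 0.61, 0.001]
ft_force: [-3.8, 1.6, -2.2]
opening: 0.0403
gripper_force: 40.0
```

Contact at TCP x≈0.5363 (about 4 N). I'm pressing the keeper back about 10.5 mm in all.

Call:
{"name": "send_rows", "arguments": {
  "targets": [
    {"claw": 3.5, "dx": 0.15, "dy": 0, "dz": 0, "yaw": 0},
    {"claw": 3.5, "dx": 0.3, "dy": 0, "dz": 0, "yaw": 0},
    {"claw": 3.5, "dx": 0.45, "dy": 0, "dz": 0, "yaw": 0},
    {"claw": 3.5, "dx": 0.6, "dy": 0, "dz": 0, "yaw": 0},
    {"claw": 3.5, "dx": 0.6, "dy": 0, "dz": 0, "yaw": 0}
  ]
}}

```text
t: 7.0
tcp_pos: [0.5433, -0.1719, 0.1777]
tcp_rot: [-3.082, 0.61, 0.001]
ft_force: [-5.3, 2.0, -1.2]
opening: 0.0395
gripper_force: 40.0
```

Call:
{"name": "send_rows", "arguments": {
  "targets": [
    {"claw": 3.5, "dx": 0.1, "dy": 0, "dz": 0, "yaw": 0},
    {"claw": 3.5, "dx": 0.2, "dy": 0, "dz": 0, "yaw": 0},
    {"claw": 3.5, "dx": 0.3, "dy": 0, "dz": 0, "yaw": 0},
    {"claw": 3.5, "dx": 0.3, "dy": 0, "dz": 0, "yaw": 0},
    {"claw": 3.5, "dx": 0.3, "dy": 0, "dz": 0, "yaw": 0}
  ]
}}

```text
t: 7.5
tcp_pos: [0.5458, -0.173, 0.1777]
tcp_rot: [-3.082, 0.61, 0.002]
ft_force: [-5.0, 2.2, -1.6]
opening: 0.04
gripper_force: 40.0
```

```bash
python3 - <<'E'
from bench import robot
import cv2,pickle
o=robot.get_obs();print(o["tcp_pos"],o["ft_force"],o["torque"])
c=robot.capture("wrist");pickle.dump(c,open("pics/w3.pkl","wb"))
w=c["color"][160:310,180:380]
cv2.imwrite("pics/w3.png",cv2.resize(w,(800,600),interpolation=cv2.INTER_CUBIC)[...,::-1])
E
```

```text
[ 0.54584048 -0.17296203  0.17767095] [-4.95335794  2.24567518 -1.58837695] [ 0.4319742  1.0114005 -0.0320548]
```

View pics/w3.png

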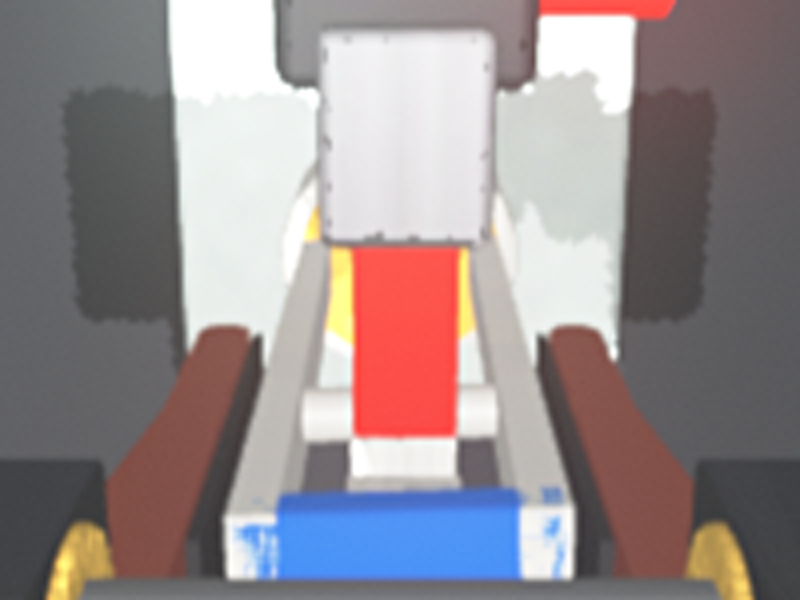

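The keeper is pressed back fully against the housing, with the lip block at crop (405,460) just ahead. I'll lift carefully.

Call:
{"name": "send_rows", "arguments": {
  "targets": [
    {"claw": 3.5, "dx": 0, "dy": 0, "dz": -0.15, "yaw": 0},
    {"claw": 3.5, "dx": 0, "dy": 0, "dz": -0.3, "yaw": 0},
    {"claw": 3.5, "dx": 0, "dy": 0, "dz": -0.4, "yaw": 0},
    {"claw": 3.5, "dx": 0, "dy": 0, "dz": -0.4, "yaw": 0}
  ]
}}

```text
t: 7.95
tcp_pos: [0.5453, -0.1728, 0.1811]
tcp_rot: [-3.081, 0.61, 0.004]
ft_force: [-5.3, 2.4, -4.7]
opening: 0.0398
gripper_force: 40.0
```

Call:
{"name": "send_rows", "arguments": {
  "targets": [
    {"claw": 3.5, "dx": 0, "dy": 0, "dz": -0.1, "yaw": 0},
    {"claw": 3.5, "dx": 0, "dy": 0, "dz": -0.2, "yaw": 0},
    {"claw": 3.5, "dx": 0, "dy": 0, "dz": -0.2, "yaw": 0}
  ]
}}

```text
t: 8.25
tcp_pos: [0.5452, -0.1728, 0.1831]
tcp_rot: [-3.082, 0.61, 0.004]
ft_force: [-6.4, 2.6, -4.5]
opening: 0.0399
gripper_force: 40.0
```

Call:
{"name": "send_rows", "arguments": {
  "targets": [
    {"claw": 3.5, "dx": 0, "dy": 0, "dz": -0.15, "yaw": 0},
    {"claw": 3.5, "dx": 0, "dy": 0, "dz": -0.3, "yaw": 0},
    {"claw": 3.5, "dx": 0, "dy": 0, "dz": -0.4, "yaw": 0},
    {"claw": 3.5, "dx": 0, "dy": 0, "dz": -0.4, "yaw": 0}
  ]
}}

```text
t: 8.65
tcp_pos: [0.5453, -0.1728, 0.1871]
tcp_rot: [-3.081, 0.61, 0.004]
ft_force: [-5.3, 2.3, -5.2]
opening: 0.0399
gripper_force: 40.0
```

Call:
{"name": "send_rows", "arguments": {
  "targets": [
    {"claw": 3.5, "dx": 0, "dy": 0, "dz": -0.2, "yaw": 0},
    {"claw": 3.5, "dx": 0, "dy": 0, "dz": -0.4, "yaw": 0},
    {"claw": 3.5, "dx": 0, "dy": 0, "dz": -0.6, "yaw": 0},
    {"claw": 3.5, "dx": 0, "dy": 0, "dz": -0.8, "yaw": 0},
    {"claw": 3.5, "dx": 0, "dy": 0, "dz": -0.8, "yaw": 0}
  ]
}}

```text
t: 9.15
tcp_pos: [0.5457, -0.173, 0.1956]
tcp_rot: [-3.082, 0.61, 0.002]
ft_force: [-6.0, 2.2, -1.9]
opening: 0.0399
gripper_force: 40.0
```

Call:
{"name": "send_rows", "arguments": {
  "targets": [
    {"claw": 3.5, "dx": 0, "dy": 0, "dz": -0.2, "yaw": 0},
    {"claw": 3.5, "dx": 0, "dy": 0, "dz": -0.4, "yaw": 0},
    {"claw": 3.5, "dx": 0, "dy": 0, "dz": -0.6, "yaw": 0},
    {"claw": 3.5, "dx": 0, "dy": 0, "dz": -0.8, "yaw": 0},
    {"claw": 3.5, "dx": 0, "dy": 0, "dz": -0.95, "yaw": 0},
    {"claw": 3.5, "dx": 0, "dy": 0, "dz": -0.95, "yaw": 0}
  ]
}}

```text
t: 9.75
tcp_pos: [0.5467, -0.1733, 0.2058]
tcp_rot: [3.082, -0.61, 0.002]
ft_force: [-0.1, -0.1, -2.2]
opening: 0.0397
gripper_force: 40.0
```

Call:
{"name": "send_rows", "arguments": {
  "targets": [
    {"claw": 3.5, "dx": -0.5, "dy": 0, "dz": 0, "yaw": 0},
    {"claw": 3.5, "dx": -1.0, "dy": 0, "dz": 0, "yaw": 0},
    {"claw": 3.5, "dx": -1.6, "dy": 0, "dz": 0, "yaw": 0},
    {"claw": 3.5, "dx": -2.2, "dy": 0, "dz": 0, "yaw": 0},
    {"claw": 3.5, "dx": -2.8, "dy": 0, "dz": 0, "yaw": 0}
  ]
}}

```text
t: 10.25
tcp_pos: [0.5197, -0.1622, 0.2053]
tcp_rot: [-3.082, 0.61, 0.0]
ft_force: [-0.8, -0.2, -3.6]
opening: 0.0399
gripper_force: 40.0
```

Call:
{"name": "send_rows", "arguments": {
  "targets": [
    {"claw": 3.5, "dx": -1, "dy": 0, "dz": 0, "yaw": 0},
    {"claw": 3.5, "dx": -2, "dy": 0, "dz": 0, "yaw": 0},
    {"claw": 3.5, "dx": -3, "dy": 0, "dz": 0, "yaw": 0},
    {"claw": 3.5, "dx": -4, "dy": 0, "dz": 0, "yaw": 0},
    {"claw": 3.5, "dx": -5, "dy": 0, "dz": 0, "yaw": 0},
    {"claw": 3.5, "dx": -6.2, "dy": 0, "dz": 0, "yaw": 0},
    {"claw": 3.5, "dx": -6.2, "dy": 0, "dz": 0, "yaw": 0},
    {"claw": 3.5, "dx": -6.2, "dy": 0, "dz": 0, "yaw": 0}
  ]
}}

```text
t: 11.05
tcp_pos: [0.4631, -0.1388, 0.2056]
tcp_rot: [3.082, -0.61, 0.001]
ft_force: [0.1, 0.3, -3.3]
opening: 0.0396
gripper_force: 40.0
```

The weight is off the hook. Next I raise it, then carry it above the pan.

Call:
{"name": "send_rows", "arguments": {
  "targets": [
    {"claw": 3.5, "dx": 0, "dy": 0, "dz": -2, "yaw": 0},
    {"claw": 3.5, "dx": 0, "dy": 0, "dz": -4, "yaw": 0},
    {"claw": 3.5, "dx": -0.6, "dy": -3, "dz": -5, "yaw": -4},
    {"claw": 3.5, "dx": -1.4, "dy": -7, "dz": -5, "yaw": -8},
    {"claw": 3.5, "dx": -2.3, "dy": -11.5, "dz": -5, "yaw": -13},
    {"claw": 3.5, "dx": -3.2, "dy": -16, "dz": -5, "yaw": -18},
    {"claw": 3.5, "dx": -4.1, "dy": -20.5, "dz": -5, "yaw": -23},
    {"claw": 3.5, "dx": -5, "dy": -25, "dz": -5, "yaw": -27},
    {"claw": 3.5, "dx": -5.6, "dy": -28, "dz": -5, "yaw": -30},
    {"claw": 3.5, "dx": -5.9, "dy": -29.3, "dz": -5, "yaw": -30}
  ]
}}

```text
t: 12.05
tcp_pos: [0.521, 0.1573, 0.2554]
tcp_rot: [-3.134, -0.214, -0.002]
ft_force: [-0.6, -0.7, -3.9]
opening: 0.0396
gripper_force: 40.0
```

Call:
{"name": "send_rows", "arguments": {
  "targets": [
    {"claw": 3.5, "dx": 0, "dy": 0, "dz": 0, "yaw": 0},
    {"claw": 3.5, "dx": 0, "dy": 0, "dz": 0, "yaw": 0},
    {"claw": 3.5, "dx": 0, "dy": 0, "dz": 0, "yaw": 0}
  ]
}}

```text
t: 12.35
tcp_pos: [0.5199, 0.1532, 0.2552]
tcp_rot: [3.134, 0.206, -0.001]
ft_force: [0.2, 0.4, -3.9]
opening: 0.0399
gripper_force: 40.0
```

```bash
python3 - <<'E'
from bench import robot
import cv2,pickle,numpy as np
o=robot.get_obs();print(o["tcp_pos"],o["tcp_rot"],o["ft_force"],o["joints"].round(2))
for n in("wrist","side","top"):
    c=robot.capture(n);pickle.dump(c,open(f"pics/p_{n}.pkl","wb"))
    if n=="wrist":w=c["color"][120:420,80:480]
    if n=="side":s=c["color"][170:300,215:345]
    if n=="top":t=c["color"][165:285,180:300]
f=lambda i,a,b:cv2.resize(i,(a,b),interpolation=cv2.INTER_CUBIC)
cv2.imwrite("pics/p.png",np.hstack([f(s,400,400),f(t,400,400)])[...,::-1])
cv2.imwrite("pics/pw.png",f(w,800,600)[...,::-1])
E
```

```text
[0.51990534 0.15322459 0.2552368 ] [ 3.13438365e+00  2.05582159e-01 -7.34263384e-04] [ 0.18207176  0.35861393 -3.94960766] [ 0.26  0.29  1.8  -0.    1.05  1.7 ]
```

View pics/pw.png

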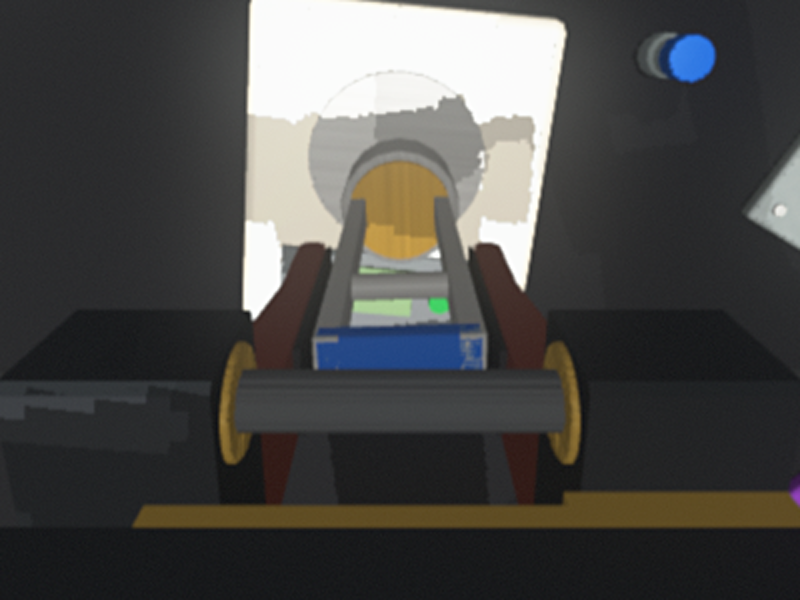

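View pics/p.png

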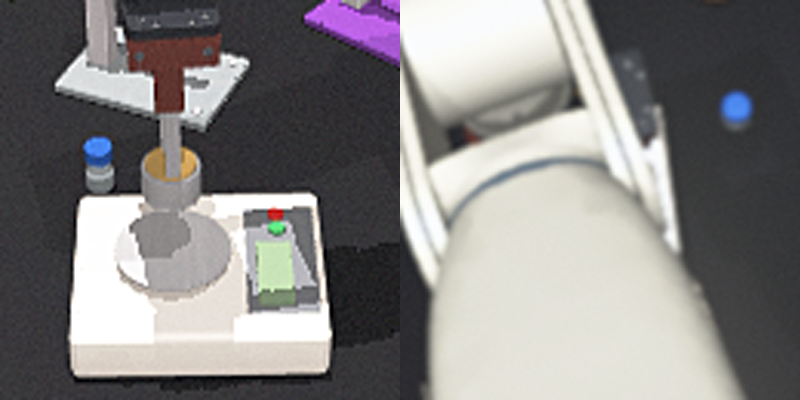

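```bash
python3 - <<'E'
from h import *
W=pickle.load(open("pics/p_wrist.pkl","rb"));S=pickle.load(open("pics/p_side.pkl","rb"))
def circ(c,uv,r,z):
    a=np.linspace(0,2*np.pi,181)
    def f(p):
        q=proj(c,np.c_[p[0]+r*np.cos(a),p[1]+r*np.sin(a),0*a+z])
        return [cv2.pointPolygonTest(q.astype(np.float32).reshape(-1,1,2),tuple(map(float,u)),True) for u in uv]
    s=least_squares(f,[.52,.155],diff_step=1e-3);return s.x,s.fun.round(2)
w=lambda a:np.array(a)/2+[80,120]; sd=lambda a:np.array(a)/3.0769+[215,170]
print("pan W",circ(W,w([[397,70],[308,152],[487,152],[334,98],[464,98]]),.05,.07))
print("pan S",circ(S,sd([[115,252],[231,250],[173,293],[200,212]]),.05,.07))
zt=.2552-.1258+.03
print("foot W",circ(W,w([[342,198],[460,198],[400,150],[358,166],[443,166]]),.025,zt))
print("foot S",circ(S,sd([[141,165],[202,168],[172,147],[172,187]]),.025,zt))
g=lambda q,z:tri([(W,w(q))],z)[0]
print("blue",g([313,352],.2552+.0192),g([487,346],.2552+.0192))
E
```

```text
pan W (array([0.51880062, 0.15261676]), array([-0.07, -0.63, -0.1 ,  0.45, -0.26]))
pan S (array([0.51733405, 0.15805711]), array([ 0.24,  0.48, -0.66, -0.75]))
foot W (array([0.51892358, 0.15131561]), array([ 0.19,  0.02,  0.2 , -0.29, -0.04]))
foot S (array([0.51753899, 0.15607004]), array([ 0.03,  0.04, -0.11, -0.1 ]))
blue [0.51799127 0.1718465 ] [0.52469716 0.13252796]
```

Relative to the foot, the pan is only about 1.5 mm off in y. I'll correct that and descend.

Call:
{"name": "send_rows", "arguments": {
  "targets": [
    {"claw": 3.5, "dx": 0, "dy": -0.15, "dz": 1, "yaw": 0},
    {"claw": 3.5, "dx": 0, "dy": -0.15, "dz": 2, "yaw": 0},
    {"claw": 3.5, "dx": 0, "dy": -0.15, "dz": 3, "yaw": 0},
    {"claw": 3.5, "dx": 0, "dy": -0.15, "dz": 4, "yaw": 0},
    {"claw": 3.5, "dx": 0, "dy": -0.15, "dz": 4.8, "yaw": 0},
    {"claw": 3.5, "dx": 0, "dy": -0.15, "dz": 5.2, "yaw": 0},
    {"claw": 3.5, "dx": 0, "dy": -0.15, "dz": 5.4, "yaw": 0},
    {"claw": 3.5, "dx": 0, "dy": -0.15, "dz": 5.4, "yaw": 0},
    {"claw": 3.5, "dx": 0, "dy": -0.15, "dz": 5.4, "yaw": 0}
  ]
}}

```text
t: 13.4
tcp_pos: [0.5201, 0.1561, 0.2016]
tcp_rot: [-3.135, -0.208, -0.001]
ft_force: [0.8, -1.4, -3.1]
opening: 0.0396
gripper_force: 40.0
```

Call:
{"name": "send_rows", "arguments": {
  "targets": [
    {"claw": 3.5, "dx": 0, "dy": 0, "dz": 0.1, "yaw": 0},
    {"claw": 3.5, "dx": 0, "dy": 0, "dz": 0.2, "yaw": 0},
    {"claw": 3.5, "dx": 0, "dy": 0, "dz": 0.3, "yaw": 0},
    {"claw": 3.5, "dx": 0, "dy": 0, "dz": 0.3, "yaw": 0},
    {"claw": 3.5, "dx": 0, "dy": 0, "dz": 0.3, "yaw": 0}
  ]
}}

```text
t: 13.9
tcp_pos: [0.5199, 0.156, 0.1983]
tcp_rot: [3.135, 0.208, 0.0]
ft_force: [-0.3, 0.3, -3.3]
opening: 0.0405
gripper_force: 40.0
```

Call:
{"name": "send_rows", "arguments": {
  "targets": [
    {"claw": 3.5, "dx": 0, "dy": 0, "dz": 0.1, "yaw": 0},
    {"claw": 3.5, "dx": 0, "dy": 0, "dz": 0.15, "yaw": 0},
    {"claw": 3.5, "dx": 0, "dy": 0, "dz": 0.15, "yaw": 0},
    {"claw": 3.5, "dx": 0, "dy": 0, "dz": 0.15, "yaw": 0}
  ]
}}

```text
t: 14.3
tcp_pos: [0.5199, 0.156, 0.1968]
tcp_rot: [3.135, 0.209, -0.0]
ft_force: [-0.2, 0.3, -4.4]
opening: 0.0397
gripper_force: 40.0
```

Call:
{"name": "send_rows", "arguments": {
  "targets": [
    {"claw": 3.5, "dx": 0, "dy": 0.1, "dz": 0.05, "yaw": 0},
    {"claw": 3.5, "dx": 0, "dy": 0.1, "dz": 0.1, "yaw": 0},
    {"claw": 3.5, "dx": 0, "dy": 0.1, "dz": 0.1, "yaw": 0},
    {"claw": 3.5, "dx": 0, "dy": 0.1, "dz": 0.1, "yaw": 0}
  ]
}}

```text
t: 14.7
tcp_pos: [0.52, 0.155, 0.1959]
tcp_rot: [3.135, 0.208, 0.0]
ft_force: [-0.2, 0.6, -3.0]
opening: 0.0396
gripper_force: 40.0
```

Call:
{"name": "send_rows", "arguments": {
  "targets": [
    {"claw": 3.5, "dx": 0, "dy": 0, "dz": 0.05, "yaw": 0},
    {"claw": 3.5, "dx": 0, "dy": 0, "dz": 0.05, "yaw": 0},
    {"claw": 3.5, "dx": 0, "dy": 0, "dz": 0.05, "yaw": 0}
  ]
}}

```text
t: 15.0
tcp_pos: [0.5201, 0.155, 0.1955]
tcp_rot: [3.135, 0.208, 0.0]
ft_force: [0.3, -1.4, -0.8]
opening: 0.0398
gripper_force: 40.0
```

Call:
{"name": "send_rows", "arguments": {
  "targets": [
    {"claw": 3.5, "dx": 0, "dy": 0, "dz": 0.05, "yaw": 0},
    {"claw": 3.5, "dx": 0, "dy": 0, "dz": 0.05, "yaw": 0},
    {"claw": 3.5, "dx": 0, "dy": 0, "dz": 0.05, "yaw": 0}
  ]
}}

```text
t: 15.3
tcp_pos: [0.5201, 0.155, 0.195]
tcp_rot: [3.135, 0.208, 0.0]
ft_force: [-0.5, -1.7, 0.7]
opening: 0.0402
gripper_force: 40.0
```

The weight is resting on the pan (force about 4 N, its own weight). I'm releasing gently.

Call:
{"name": "send_rows", "arguments": {
  "targets": [
    {"claw": 3.8, "dx": 0, "dy": 0, "dz": 0, "yaw": 0},
    {"claw": 3.8, "dx": 0, "dy": 0, "dz": 0, "yaw": 0},
    {"claw": 4.1, "dx": 0, "dy": 0, "dz": 0, "yaw": 0},
    {"claw": 4.3, "dx": 0, "dy": 0, "dz": 0, "yaw": 0},
    {"claw": 4.6, "dx": 0, "dy": 0, "dz": 0, "yaw": 0},
    {"claw": 5.2, "dx": 0, "dy": 0, "dz": 0, "yaw": 0},
    {"claw": 6, "dx": 0, "dy": 0, "dz": 0, "yaw": 0},
    {"claw": 6.6, "dx": 0, "dy": 0, "dz": 0, "yaw": 0},
    {"claw": 7, "dx": 0, "dy": 0, "dz": 0, "yaw": 0},
    {"claw": 7, "dx": 0, "dy": 0, "dz": 0, "yaw": 0}
  ],
  "newtons": 5
}}

```text
t: 16.3
tcp_pos: [0.52, 0.155, 0.1948]
tcp_rot: [3.135, 0.208, -0.0]
ft_force: [-0.1, 0.2, -0.5]
opening: 0.0702
gripper_force: 0.0
```

Call:
{"name": "send_rows", "arguments": {
  "targets": [
    {"claw": 7, "dx": 0, "dy": 0, "dz": -1, "yaw": 0},
    {"claw": 7, "dx": 0, "dy": 0, "dz": -3, "yaw": 0},
    {"claw": 7, "dx": 0, "dy": 0, "dz": -5, "yaw": 0},
    {"claw": 7, "dx": 0, "dy": 0, "dz": -8, "yaw": 0},
    {"claw": 7, "dx": 0, "dy": 0, "dz": -11, "yaw": 0},
    {"claw": 7, "dx": 0, "dy": 0, "dz": -13, "yaw": 0},
    {"claw": 7, "dx": 0, "dy": 0, "dz": -13, "yaw": 0},
    {"claw": 7, "dx": 0, "dy": 0, "dz": -13, "yaw": 0}
  ]
}}

```text
t: 17.1
tcp_pos: [0.5199, 0.155, 0.3251]
tcp_rot: [-3.135, -0.208, -0.001]
ft_force: [-0.9, -0.6, -1.2]
opening: 0.0704
gripper_force: 0.0
```

```bash
python3 - <<'E'
from bench import robot
import cv2,numpy as np
s=robot.capture("side")["color"][150:290,215:345];w=robot.capture("wrist")["color"][60:360,100:460]
f=lambda i:cv2.resize(i,(400,400),interpolation=cv2.INTER_CUBIC)
cv2.imwrite("pics/end.png",np.hstack([f(s),f(w)])[...,::-1]);o=robot.get_obs();print(o["t"],o["tcp_pos"],o["ft_force"],o["opening"])
E
```

```text
17.2 [0.51928045 0.15485554 0.32370804] [-0.06324663  0.57449426 -0.94649808] 0.07031868100671897
```

View pics/end.png

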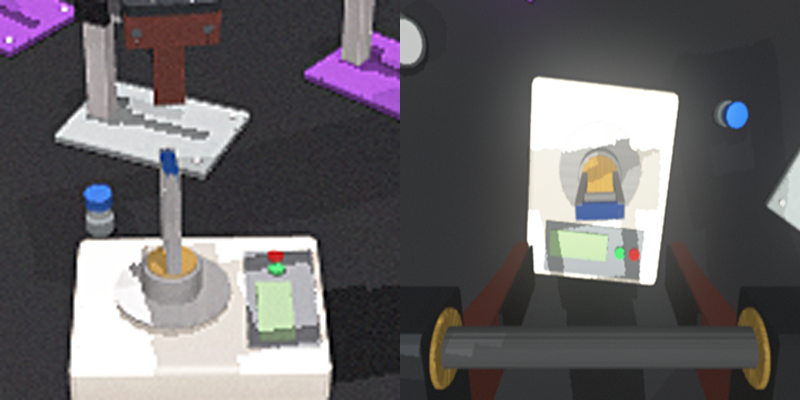

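The weight stands upright, centred on the pan at side (172,285), with the vial untouched and the gripper clear above.

```bash
python3 -c "
from bench import robot
print(robot.finish_job())"
```

```text
the job is handed in; nothing more can be done
None
```

The weight is off the hook and standing upright, centred by eye, on the balance pan; it is released, the gripper is clear, and I handed the job in at about 17 s with readings at the hook and pan staying below about 8 N.

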